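# Close the sealed shipping case evenly

### The arm

A 7-joint arm with a two-finger parallel gripper is mounted at the origin on the work surface; the furniture and walls round the work are solid. World frame = base frame: x ahead of the robot, y to its left, z up, the work surface at z = 0. Lengths are in m, angles in rad, forces in N, time in s.
With the tool pointing down it reaches from about 0.4 to 0.85 m from the base axis. Payload 10.4 kg.
Tool frame: the origin (TCP) lies midway between the tips of the shut fingers; the grasp point (between the pads) lies 19 mm behind it (manip.grasp_offset is the distance from the TCP to the grasp point, in m); z points along the fingers, y is the line along which they close (so a half turn about z gives the same grasp; the last joint's range is limited). The gripper opens to 85 mm and grips with 20 to 120 N. Pads are 22 mm wide; open, the fingers measure 114 mm over their backs; the gripper's body (76 mm by 85 mm) begins 54 mm behind the grasp point. The pads swing forward as they close: fully open they stand 13 mm farther back than shut.
Start: joints at [-1.159, 0.332, -0.065, 1.46, 0.022, 1.35, -0.088], TCP at [0.263, 0.567, 0.231] pointing down, gripper open.
Joint ranges: [-2.6, 2.6], [-0.5, 2.12], [-1.47, 1.34], [0.16, 2.42], [-1.27, 4.41], [0.06, 2.06], [-2.6, 2.6]. Speed limits (rad/s): [2.22, 2.22, 2.79, 2.79, 3.14, 3.14, 3.14].

### API

Orientations are given as a unit quaternion [x, y, z, w].
In Python, from workcell import manip, vision gives the robot as it stands (manip), with the cameras (vision).
- The arm moves only by the tool jog_arm, called as name(argument=value, ...), one argument or row to a line, values as JSON. Schema: {"type":"object","properties":{"moves":{"type":"array","items":{"type":"array","prefixItems":[{"type":"array","items":{"type":"number"},"minItems":3,"maxItems":3},{"type":"array","items":{"type":"number"},"minItems":3,"maxItems":3},{"type":"number"}],"minItems":3,"maxItems":3},"minItems":1,"maxItems":20},"grip_n":{"type":"number"},"only":{"type":"string"},"quiet":{"type":"boolean"},"lines":{"type":"string"}},"required":["moves"],"additionalProperties":false}. moves is a list of rows, 1 to 20 of them, each written [[rx, ry, rz], [dx, dy, dz], opening]: a rotation vector rx, ry, rz in shares of pi/2 rad (1.0 is pi/2 rad), then dx, dy, dz in fractions of the full range, 1 being 0.75 m, then the opening from 0.0 (shut) to 1.0 (fully open); each row is the pose to reach, as a shift and turn from the pose commanded when the call began, along the tool's axes at that moment; what a row does not reach only later rows make up. A row lasts 1/8 s, in which the tool goes at most 0.0625 m and 0.188 rad, less where a joint would pass 70% of its speed; a pose out of reach is approached as far as the arm can. The fingers move at their own pace and stop on an object; grip_n is the grip in N (left out, the last holds). Time passes only in rows, so rows that do not move let the fingers close. The tool returns the time, the measured TCP pose, the force, the opening and the grip force at its end. only (a regular expression) keeps the lines of the reply that match it, lines (a string "A,B") keeps lines A to B, and quiet returns only ok. A shift or turn number past 1, either way, is cut back to 1. Input that does not fit is refused with a message, and nothing moves.
- manip.get_obs(): the state, without advancing time (a new reading comes with each control period).
- vision.camera(name): name is "scene" or "top"; returns the picture (400x640x3 uint8, blue, green, red); there is no depth.
- vision.calibration(name): a dict with "fx", "fy", "cx", "cy" (pixels), "world_from_camera" (4x4, takes a point from camera to world coordinates). Camera axes: x right, y up, looking along -z (the intrinsics and any distortion apply to the point x, -y, -z); pixel columns grow to the right and rows downward; lengths in m; the calibration is good to about 2 mm. A picture is of the moment at which its call begins. calibration takes no time and is no camera call.
- manip.hand_in(): hands the job in; it is judged then, once.
The state is a dict: "clock": time; "joint_pos": joint angles; "joint_velocities": joint speeds; "tau": joint torques, N m; "position": TCP position; "ee_rot": TCP orientation; "ft_force": force on the tool from outside, world axes, zero at the start; "torque": the same for the moment, N m; "grip_width": opening from 0.0 (shut) to 1.0 (fully open); "grasp_force": force on a finger pad.
Only numpy, scipy, OpenCV 4.12 (cv2) and the standard library are available. Lean on these libraries where they do the work, as an engineer would, in place of code of your own. Each camera call takes 0.05 s, during which the arm holds its last target. There are 200 camera calls.

### The job

Tighten the four T-handles on the shipping case's lid so that it comes down evenly on its seal, in two passes: first turn each handle clockwise half way, its bar pointing at the raised ticks, then, once all four are half way, turn each one on to its stop. In both passes go crisscross: start with any handle, go next to the one diagonally opposite, then do the other diagonal pair. Do not move or topple the jar standing on the lid, the glue stick or the stamp beside the case.

Things in the scene. Friction and masses are not known exactly. Their poses are not given: they have to be found in the camera images.
- case: shipping case fixed on the table: grey tub under an aluminium lid 170 (case x) x 215 (case y) mm, lid top flat at 60 mm height, no handle on it. Origin under its centre on the table, z up, x points away from the robot to within 20 degrees, long side along y. Four equal black T-handles stand on the lid at x = -50/+50, y = -75/+75 mm.
- case_top (a point): centre of the lid's upper face, axes as the case
- handle_near_left (a joint): turn of the near left T-handle, rad, growing clockwise seen from above. 0: loosest, bar along case x (short side); 0.785: half way, bar points at two short dark raised ticks on the lid; 1.571: hard stop, fully tight, bar along case y (long side), beside two small round studs. It starts 0 to 0.25, turns against about 0.1 N m of friction and stays where it is left.
- handle_near_left_grip (a point): centre of the near left T-handle's bar, on its turning axis, nearer the robot, left (+y); 88 mm above the table. The bar is 70 mm long, 14 mm wide, 24 mm high (76 to 100 mm above the table) with flat sides; a thin stem is under it. The point's x axis runs along the bar, z up.
- handle_near_right (a joint): turn of the near right T-handle, rad, growing clockwise seen from above. 0: loosest, bar along case x (short side); 0.785: half way, bar points at two short dark raised ticks on the lid; 1.571: hard stop, fully tight, bar along case y (long side), beside two small round studs. It starts 0 to 0.25, turns against about 0.1 N m of friction and stays where it is left.
- handle_near_right_grip (a point): centre of the near right T-handle's bar, on its turning axis, nearer the robot, right (-y); 88 mm above the table. The bar is 70 mm long, 14 mm wide, 24 mm high (76 to 100 mm above the table) with flat sides; a thin stem is under it. The point's x axis runs along the bar, z up.
- handle_far_right (a joint): turn of the far right T-handle, rad, growing clockwise seen from above. 0: loosest, bar along case x (short side); 0.785: half way, bar points at two short dark raised ticks on the lid; 1.571: hard stop, fully tight, bar along case y (long side), beside two small round studs. It starts 0 to 0.25, turns against about 0.1 N m of friction and stays where it is left.
- handle_far_right_grip (a point): centre of the far right T-handle's bar, on its turning axis, farther from the robot, right (-y); 88 mm above the table. The bar is 70 mm long, 14 mm wide, 24 mm high (76 to 100 mm above the table) with flat sides; a thin stem is under it. The point's x axis runs along the bar, z up.
- handle_far_left (a joint): turn of the far left T-handle, rad, growing clockwise seen from above. 0: loosest, bar along case x (short side); 0.785: half way, bar points at two short dark raised ticks on the lid; 1.571: hard stop, fully tight, bar along case y (long side), beside two small round studs. It starts 0 to 0.25, turns against about 0.1 N m of friction and stays where it is left.
- handle_far_left_grip (a point): centre of the far left T-handle's bar, on its turning axis, farther from the robot, left (+y); 88 mm above the table. The bar is 70 mm long, 14 mm wide, 24 mm high (76 to 100 mm above the table) with flat sides; a thin stem is under it. The point's x axis runs along the bar, z up.
- parts_jar: bystander: round screw-lid pot, 47 mm across, 55 mm high, standing loose on the lid between the handles (top 115 mm above the table); origin under its centre
- glue_stick: bystander: glue stick standing on the table close to the case's left (+y) end, 28 mm across, 86 mm high; origin under its centre
- stamp: bystander: wooden rubber stamp standing on the table close to the case's right (-y) end, base 18x46 mm, round handle 18 mm across on top, 58 mm high; origin under its centre

How it is judged:
On the way:
1. all four handles stand about half way (0.55 to 1.05 rad) at the same time (value of joint handle_near_left between 0.55 and 1.05 rad and value of joint handle_near_right between 0.55 and 1.05 rad and value of joint handle_far_right between 0.55 and 1.05 rad and value of joint handle_far_left between 0.55 and 1.05 rad), for 0.2 s.
At the end, for the whole second after the job is handed in: all four handles are at their stops (over 1.45 of 1.571 rad) and still; jar, glue stick and stamp stand where they were, within 25 mm, upright (value of joint each of handle_near_left, handle_near_right, handle_far_right, handle_far_left above 1.45 rad and velocity of joint each of handle_near_left, handle_near_right, handle_far_right, handle_far_left below 0.05 rad/s and distance of each of parts_jar, glue_stick, stamp from where it was at the start of the episode below 0.025 m and angle between each of parts_jar, glue_stick, stamp's own z axis and vertical below 0.3 rad); the robot touches nothing.
It fails at once if a handle goes well past half way (1.1 rad) while another has not had its first pass (below 0.55 rad) (value of joint any of handle_near_left, handle_near_right, handle_far_right, handle_far_left above 1.1 rad and value of joint any of handle_near_left, handle_near_right, handle_far_right, handle_far_left below 0.55 rad).
It fails at once if first pass not crisscross: two neighbouring handles half way (over 0.55 rad) while the two across from them are still loose ((value of joint each of handle_near_left, handle_near_right above 0.55 rad and value of joint each of handle_far_right, handle_far_left below 0.55 rad) or (value of joint each of handle_near_right, handle_far_right above 0.55 rad and value of joint each of handle_far_left, handle_near_left below 0.55 rad) or (value of joint each of handle_far_right, handle_far_left above 0.55 rad and value of joint each of handle_near_left, handle_near_right below 0.55 rad) or (value of joint each of handle_far_left, handle_near_left above 0.55 rad and value of joint each of handle_near_right, handle_far_right below 0.55 rad)).
It fails at once if second pass not crisscross: two neighbouring handles turned home (over 1.2 rad) while the two across from them are not ((value of joint each of handle_near_left, handle_near_right above 1.2 rad and value of joint each of handle_far_right, handle_far_left below 1.2 rad) or (value of joint each of handle_near_right, handle_far_right above 1.2 rad and value of joint each of handle_far_left, handle_near_left below 1.2 rad) or (value of joint each of handle_far_right, handle_far_left above 1.2 rad and value of joint each of handle_near_left, handle_near_right below 1.2 rad) or (value of joint each of handle_far_left, handle_near_left above 1.2 rad and value of joint each of handle_near_right, handle_far_right below 1.2 rad)).
It fails at once if a bystander is shoved more than 25 mm or toppled (tilted over 0.3 rad) (distance of any of parts_jar, glue_stick, stamp from where it was at the start of the episode above 0.025 m or angle between any of parts_jar, glue_stick, stamp's own z axis and vertical above 0.3 rad).
It also fails if it takes over 72 s, if anything falls off the work surface, if the arm or the gripper's body presses on something with over 40 N, if the wrist force passes 120 N, or if a joint passes its speed limit or range.

## Working session

There is one attempt and no reset: what is moved stays moved. The work goes in short steps, Python scripts to look and compute and a tool call to move; the robot and the scene stay as the last step left them, time stands still between calls to the robot, and variables do not carry over. Pictures are saved under pics/ and viewed, at most 10 in all, crops included, and the job is handed in when it is done.

```bash
ls; mkdir -p pics; cat > h.py <<'E'
import numpy as np,cv2
from workcell import manip, vision
from scipy.spatial.transform import Rotation as R
def proj(cal,P):
    T=np.linalg.inv(np.array(cal["world_from_camera"]));P=np.atleast_2d(P)
    c=P@T[:3,:3].T+T[:3,3]
    return np.c_[cal["fx"]*c[:,0]/-c[:,2]+cal["cx"],cal["fy"]*-c[:,1]/-c[:,2]+cal["cy"]]
def ray(cal,u,v):
    T=np.array(cal["world_from_camera"]);d=T[:3,:3]@np.array([(u-cal["cx"])/cal["fx"],-(v-cal["cy"])/cal["fy"],-1]);return T[:3,3],d
def atz(cal,u,v,z):
    o,d=ray(cal,u,v);return o+d*(z-o[2])/d[2]
def tri(cs,uvs):
    A=np.zeros((3,3));b=np.zeros(3)
    for c,(u,v) in zip(cs,uvs):
        o,d=ray(c,u,v);d=d/np.linalg.norm(d);M=np.eye(3)-np.outer(d,d);A+=M;b+=M@o
    return np.linalg.solve(A,b)
E
python3 - <<'E'
from h import *
for n in("scene","top"):
    cv2.imwrite(f"pics/{n}0.png",vision.camera(n)); print(n,vision.calibration(n))
print(manip.get_obs(),manip.grasp_offset)
E
```

```text
pics
workcell.py
scene {'fx': 471.0738459943393, 'fy': 471.0738459943393, 'cx': 322.28680064869235, 'cy': 201.63077782377533, 'world_from_camera': array([[ 0.88229594,  0.22771108, -0.41194846,  0.11342579],
       [-0.47064496,  0.41401533, -0.77915636, -0.6986936 ],
       [-0.00686956,  0.88132796,  0.47245512,  0.54386584],
       [ 0.        ,  0.        ,  0.        ,  1.        ]])}
top {'fx': 381.3087220085069, 'fy': 381.3087220085069, 'cx': 320.4891422825327, 'cy': 199.2445674661927, 'world_from_camera': array([[ 0.02551881,  0.98471102, -0.17231658,  0.36373314],
       [-0.99966589,  0.02442787, -0.00844889,  0.03065003],
       [-0.00411039,  0.17247461,  0.98500539,  0.92468862],
       [ 0.        ,  0.        ,  0.        ,  1.        ]])}
{'clock': 0.1, 'joint_pos': array([-1.15863794,  0.33278796, -0.06467296,  1.46088563,  0.0216115 ,
        1.34991088, -0.088496  ]), 'joint_velocities': array([ 1.65584780e-03, -3.38111668e-03,  3.85887992e-06, -4.21438236e-03,
       -1.12567555e-03,  1.02562570e-03,  4.66071320e-04]), 'tau': array([ 1.84324272e-03, -6.26743197e+01,  4.92515531e-02, -3.92429531e+01,
        1.62839564e-02,  6.95341034e-03, -4.21567762e-06]), 'position': array([0.26311854, 0.56652847, 0.23059486]), 'ee_rot': array([ 2.15670814e-01,  9.76465913e-01, -6.40359799e-04, -1.00119098e-04]), 'ft_force': array([ 0.17609169,  0.76751558, -0.16700589]), 'torque': array([ 0.0126636 , -0.00430388,  0.06007477]), 'grasp_force': 0.0, 'grip_width': 0.9983208711194302} 0.0187
```

View pics/scene0.png

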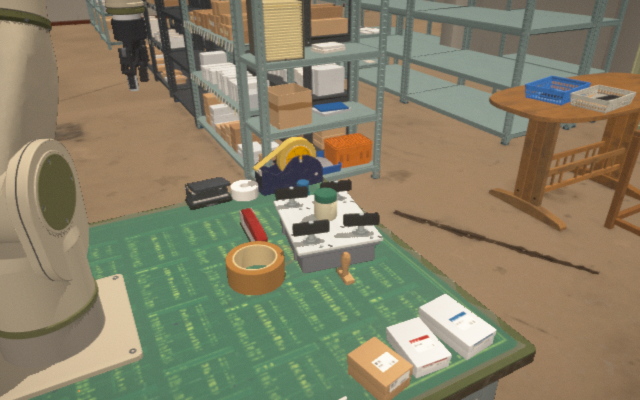

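View pics/top0.png

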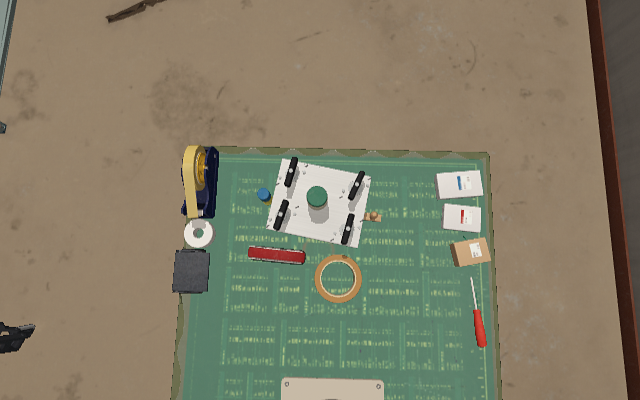

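The scene picture shows the case around (327,225), with the jar at (325,205) and the stamp at (346,268). In the top view the lid spans (266..371,157..247). Its bars are at about (291,171), (357,185), (281,214) and (348,229), the jar is at (317,196), the glue stick at (264,194) and the stamp at (373,216). I'll segment the bars in both views next.

```bash
python3 - <<'E'
from h import *
t=cv2.imread("pics/top0.png");s=cv2.imread("pics/scene0.png")
a=cv2.resize(t[145:260,245:395],None,fx=5,fy=5,interpolation=cv2.INTER_CUBIC)
b=cv2.resize(s[170:290,260:400],None,fx=5,fy=5,interpolation=cv2.INTER_CUBIC)
cv2.imwrite("pics/a.png",a);cv2.imwrite("pics/b.png",b)
for n,im,(x0,y0,x1,y1) in(("top",t,(262,150,375,250)),("scene",s,(270,170,390,250))):
    m=(im.max(2)<45).astype(np.uint8);mm=np.zeros_like(m);mm[y0:y1,x0:x1]=m[y0:y1,x0:x1]
    k,l,st,c=cv2.connectedComponentsWithStats(mm)
    for i in range(1,k):
        if st[i,4]>25: 
            r=cv2.minAreaRect(np.argwhere(l==i)[:,::-1].astype(np.float32));print(n,st[i],c[i].round(1),r)
E
```

```text
top [284 157  14  30 172] [290.9 171.3] ((290.78955078125, 171.2928009033203), (6.479999542236328, 30.35999870300293), 16.260204315185547)
top [348 171  17  29 133] [355.9 185.6] ((356.05609130859375, 184.7951202392578), (5.657285690307617, 30.870620727539062), 24.775142669677734)
top [273 200  16  30 171] [280.9 214.5] ((280.7591247558594, 214.41241455078125), (6.493117809295654, 30.67144012451172), 19.983108520507812)
top [346 214   8  14  68] [349.8 219.9] ((349.5882263183594, 220.1470947265625), (5.578319072723389, 13.096923828125), 14.03624439239502)
top [341 227  10  17  86] [345.  236.2] ((345.2169494628906, 235.49057006835938), (6.181224822998047, 16.20854377746582), 15.945395469665527)
```

View pics/a.png

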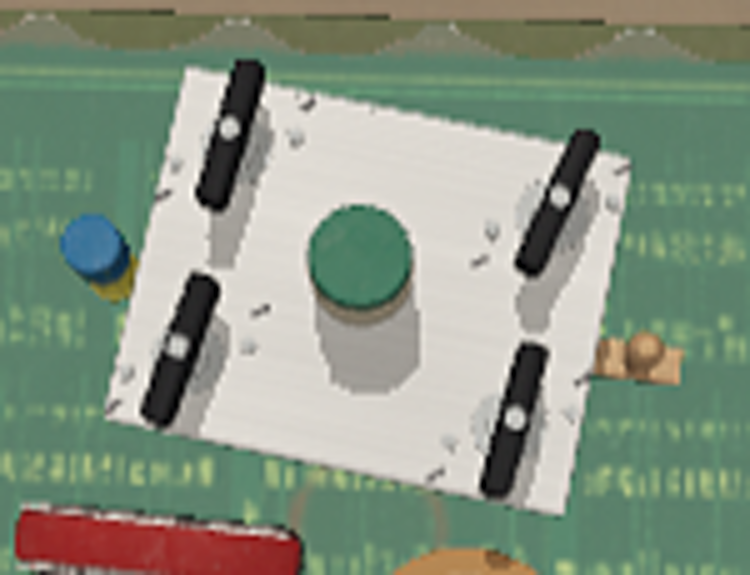

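View pics/b.png

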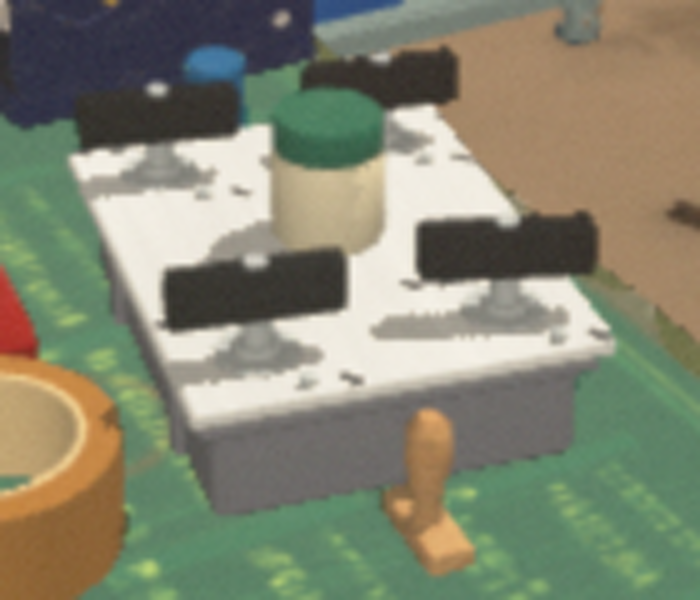

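The crops show a white dot at each bar's centre. In the top crop they are FL (230,128), FR (561,195), NL (178,346) and NR (515,418). In the scene crop they are FL (381,58), FR (504,222), NL (157,90) and NR (257,262). Now I'll triangulate.

```bash
python3 - <<'E'
from h import *
ct,cs=vision.calibration("top"),vision.calibration("scene")
T=lambda x,y:((x+.5)/5-.5+245,(y+.5)/5-.5+145)
S=lambda x,y:((x+.5)/5-.5+260,(y+.5)/5-.5+170)
top=dict(FL=(230,128),FR=(561,195),NL=(178,346),NR=(515,418));sc=dict(FL=(381,58),FR=(504,222),NL=(157,90),NR=(257,262))
ends=dict(FL=((250,62),(211,208)),FR=((589,132),(527,273)),NL=((207,275),(155,423)),NR=((535,345),(494,495)))
P={}
for k in top:
    print(k,tri([ct,cs],[T(*top[k]),S(*sc[k])]).round(4),atz(ct,*T(*top[k]),.1).round(4))
    P[k]=tri([ct,cs],[T(*top[k]),S(*sc[k])])[:2]
    a,b=[atz(ct,*T(*e),.1) for e in ends[k]];d=a-b;print('  bar yaw',np.arctan2(d[1],d[0]).round(3),np.linalg.norm(d).round(3),((a+b)/2).round(4))
C=sum(P.values())/4
loc=np.array([[50,75],[50,-75],[-50,75],[-50,-75]])/1000.
W=np.array([P[k]-C for k in("FL","FR","NL","NR")]);z=((loc[:,0]-1j*loc[:,1])*(W[:,0]+1j*W[:,1])).sum();y=np.angle(z)
print("case",C,y,abs(z)/(loc**2).sum())
r=np.array([[np.cos(y),-np.sin(y)],[np.sin(y),np.cos(y)]])
print((loc@r.T+C).round(4))
cor=[atz(ct,*T(*c),.06)[:2] for c in((187,67),(630,157),(565,515),(107,421))];print("lid c",sum(cor)/4,np.arctan2(*(cor[0]-cor[1]+cor[3]-cor[2])*[-1,1]))
j=atz(ct,*T(360,256),.115);print("jar",j, 'glue',atz(ct,*T(95,247),.086),'stamp',atz(ct,*T(645,350),.058))
print("gripper yaw",R.from_quat(manip.get_obs()["ee_rot"]).as_matrix().round(3))
E
```

```text
FL [0.5726 0.1061 0.0977] [0.572  0.1059 0.1   ]
  bar yaw -0.216 0.069 [0.569  0.1055 0.1   ]
FR [ 0.5446 -0.0413  0.0971] [ 0.5451 -0.0416  0.1   ]
  bar yaw -0.394 0.07 [ 0.5419 -0.0404  0.1   ]
NL [0.474  0.1251 0.0976] [0.4736 0.1248 0.1   ]
  bar yaw -0.294 0.069 [0.4725 0.1234 0.1   ]
NR [ 0.4463 -0.0229  0.0974] [ 0.4458 -0.0226  0.1   ]
  bar yaw -0.252 0.068 [ 0.4451 -0.0225  0.1   ]
case [0.50936774 0.04173091] -0.18660194523578816 1.0019683939785973
[[ 0.5724  0.1062]
 [ 0.5446 -0.0412]
 [ 0.4741  0.1247]
 [ 0.4463 -0.0227]]
lid c [0.50853444 0.04142909] -0.17924967616821294
jar [0.51272007 0.04618306 0.115     ] glue [0.51921462 0.16552881 0.086     ] stamp [ 0.48267959 -0.0844173   0.058     ]
gripper yaw [[-0.907  0.421 -0.   ]
 [ 0.421  0.907 -0.001]
 [-0.    -0.001 -1.   ]]
```

```bash
cat > plan.py <<'E'
# plan.py H turn z : shift/turn from present pose to handle H, bar at joint value turn, TCP height z
import sys
from h import *
P=dict(FL=(.5722,.1060),FR=(.5446,-.0414),NL=(.4739,.1248),NR=(.4461,-.0227))
h,t,z=sys.argv[1],float(sys.argv[2]),float(sys.argv[3])
o=manip.get_obs();M=R.from_quat(o["ee_rot"]).as_matrix();p=o["position"]
yaw=-.184-t+np.pi
G=np.c_[[np.cos(yaw),np.sin(yaw),0],[np.sin(yaw),-np.cos(yaw),0],[0,0,-1]]
print("rot",R.from_matrix(M.T@G).as_rotvec().round(3),"shift",(M.T@(np.array([*P[h],z])-p)).round(4),"yaw-turn now",round(-.184+np.pi-np.arctan2(M[1,0],M[0,0]),3),"F",o["ft_force"].round(1))
E
python3 plan.py NL 0.11 0.145
```

```text
rot [-0.001 -0.    -0.141] shift [-0.3772 -0.3117  0.086 ] yaw-turn now 0.251 F [ 0.2  0.8 -0.2]
```

The manual's scale: shifts go in shares of 0.75 m and turns go in shares of pi/2 rad. Converting my numbers, -0.3772 m is -0.5029, -0.3117 m is -0.4156, -0.141 rad is -0.0898.

jog_arm(
  moves=[
    [[0,0,-0.0318],[-0.2,-0.1667,0],0.5],
    [[0,0,-0.0898],[-0.5029,-0.4156,0],0.5],
    [[0,0,-0.0898],[-0.5029,-0.4156,0],0.5],
    [[0,0,-0.0898],[-0.5029,-0.4156,0],0.5],
    [[0,0,-0.0898],[-0.5029,-0.4156,0],0.5],
    [[0,0,-0.0898],[-0.5029,-0.4156,0],0.5],
    [[0,0,-0.0898],[-0.5029,-0.4156,0],0.5],
    [[0,0,-0.0898],[-0.5029,-0.4156,0],0.5],
    [[0,0,-0.0898],[-0.5029,-0.4156,0],0.5],
    [[0,0,-0.0898],[-0.5029,-0.4156,0],0.5],
    [[0,0,-0.0898],[-0.5029,-0.4156,0],0.5],
    [[0,0,-0.0898],[-0.5029,-0.4156,0.0667],0.5],
    [[0,0,-0.0898],[-0.5029,-0.4156,0.1147],0.5],
    [[0,0,-0.0898],[-0.5029,-0.4156,0.1147],0.5],
  ],
  grip_n=60,
)

```text
clock: 1.85
position: [0.4721, 0.1257, 0.1433]
ee_rot: [0.145, 0.989, -0.001, -0.002]
ft_force: [-0.1, 0.0, 1.3]
grip_width: 0.502
grasp_force: 0.0
```

```bash
python3 plan.py NL 0.11 0.071
```

```text
rot [-0.003 -0.004  0.002] shift [-0.0022 -0.0001  0.0723] yaw-turn now 0.108 F [-0.1  0.   1.3]
```

In the tool's units: 0.073 m is 0.0973, 0.04 m is 0.0533.

jog_arm(
  moves=[
    [[0,0,0],[-0.0027,0,0.0533],0.5],
    [[0,0,0],[-0.0027,0,0.0973],0.5],
    [[0,0,0],[-0.0027,0,0.0973],0.5],
  ],
)

```text
clock: 2.22
position: [0.4753, 0.1251, 0.0722]
ee_rot: [0.146, 0.989, -0.001, -0.001]
ft_force: [0.6, -0.4, 0.9]
grip_width: 0.499
grasp_force: 0.0
```

```bash
python3 plan.py NL 0.785 0.071
python3 - <<'E'
from h import *
s=vision.camera("scene");t=vision.camera("top")
cv2.imwrite("pics/c.png",np.hstack([cv2.resize(s[130:290,260:400],(350,400)),cv2.resize(t[145:265,245:395],(440,400))]))
E
```

```text
rot [-0.002 -0.001  0.676] shift [ 0.0013 -0.0007  0.0012] yaw-turn now 0.109 F [ 0.6 -0.4  0.9]
```

View pics/c.png

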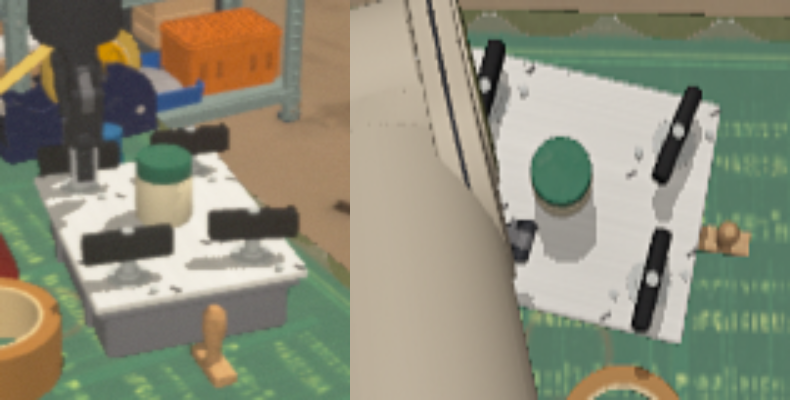

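The fingers straddle the NL bar at (85,160) in the left half. The jar and stamp haven't moved. Next I'll grip, twist to half way, release and lift.

In the tool's units: 0.68 rad is 0.4329.

jog_arm(
  moves=[
    [[0,0,0],[0,0,0],0],
    [[0,0,0],[0,0,0],0],
    [[0,0,0],[0,0,0],0],
    [[0,0,0],[0,0,0],0],
    [[0,0,0.1082],[0,0,0],0],
    [[0,0,0.2165],[0,0,0],0],
    [[0,0,0.3247],[0,0,0],0],
    [[0,0,0.4329],[0,0,0],0],
    [[0,0,0.4329],[0,0,0],0],
    [[0,0,0.4329],[0,0,0],0],
  ],
  grip_n=60,
)

```text
clock: 3.58
position: [0.4753, 0.1207, 0.0741]
ee_rot: [0.469, 0.883, -0.002, -0.0]
ft_force: [-14.0, -18.2, 26.3]
grip_width: 0.149
grasp_force: 60.6
```

```bash
python3 plan.py NL 0.785 0.145
```

```text
rot [-0.004  0.001 -0.008] shift [ 0.004   0.0008 -0.0709] yaw-turn now 0.793 F [-14.  -18.2  26.3]
```

In the tool's units: -0.074 m is -0.0987, -0.04 m is -0.0533.

jog_arm(
  moves=[
    [[0,0,0],[0,0,0],0.5],
    [[0,0,0],[0,0,0],0.5],
    [[0,0,0],[0,0,0],0.5],
    [[0,0,0],[0,0,-0.0533],0.5],
    [[0,0,0],[0,0,-0.0987],0.5],
    [[0,0,0],[0,0,-0.0987],0.5],
  ],
  grip_n=60,
)

```text
clock: 4.32
position: [0.4775, 0.1255, 0.1488]
ee_rot: [0.468, 0.884, 0.002, 0.001]
ft_force: [0.4, 0.4, -0.0]
grip_width: 0.497
grasp_force: 0.0
```

```bash
python3 plan.py FR 0.208 0.145
```

```text
rot [ 0.005  0.002 -0.582] shift [-0.1757 -0.0384  0.0037] yaw-turn now 0.79 F [ 0.4  0.4 -0. ]
```

In the tool's units: -0.1757 m is -0.2343, -0.12 m is -0.16, -0.582 rad is -0.3705.

jog_arm(
  moves=[
    [[0,0,-0.1146],[-0.08,-0.0173,0],0.5],
    [[0,0,-0.2355],[-0.16,-0.0347,0],0.5],
    [[0,0,-0.3501],[-0.2343,-0.0512,0.0049],0.5],
    [[0,0,-0.3705],[-0.2343,-0.0512,0.0049],0.5],
    [[0,0,-0.3705],[-0.2343,-0.0512,0.0049],0.5],
    [[0,0,-0.3705],[-0.2343,-0.0512,0.0049],0.5],
  ],
)

```text
clock: 5.08
position: [0.5426, -0.041, 0.1419]
ee_rot: [0.195, 0.981, 0.0, -0.001]
ft_force: [0.8, 0.4, 0.5]
grip_width: 0.497
grasp_force: 0.0
```

```bash
python3 plan.py FR 0.208 0.073
```

```text
rot [ 0.    -0.001 -0.001] shift [-0.0021  0.0004  0.0689] yaw-turn now 0.209 F [0.8 0.4 0.5]
```

In the tool's units: 0.069 m is 0.092, 0.04 m is 0.0533, 0.58 rad is 0.3692.

jog_arm(
  moves=[
    [[0,0,0],[-0.0027,0,0.0533],0.5],
    [[0,0,0],[-0.0027,0,0.092],0.5],
    [[0,0,0],[-0.0027,0,0.092],0.5],
    [[0,0,0],[-0.0027,0,0.092],0],
    [[0,0,0],[-0.0027,0,0.092],0],
    [[0,0,0],[-0.0027,0,0.092],0],
    [[0,0,0],[-0.0027,0,0.092],0],
    [[0,0,0.0955],[-0.0027,0,0.092],0],
    [[0,0,0.191],[-0.0027,0,0.092],0],
    [[0,0,0.2865],[-0.0027,0,0.092],0],
    [[0,0,0.3692],[-0.0027,0,0.092],0],
    [[0,0,0.3692],[-0.0027,0,0.092],0],
    [[0,0,0.3692],[-0.0027,0,0.092],0],
  ],
  grip_n=60,
)

```text
clock: 6.7
position: [0.545, -0.0441, 0.0752]
ee_rot: [0.468, 0.884, 0.0, 0.0]
ft_force: [-6.1, -4.4, 9.2]
grip_width: 0.148
grasp_force: 59.7
```

```bash
python3 plan.py FR 0.785 0.145
```

```text
rot [ 0.     0.001 -0.004] shift [ 0.0024  0.0013 -0.0698] yaw-turn now 0.789 F [-6.1 -4.4  9.2]
```

In the tool's units: -0.074 m is -0.0987, -0.04 m is -0.0533.

jog_arm(
  moves=[
    [[0,0,0],[0,0,0],0.5],
    [[0,0,0],[0,0,0],0.5],
    [[0,0,0],[0,0,0],0.5],
    [[0,0,0],[0,0,-0.0533],0.5],
    [[0,0,0],[0,0,-0.0987],0.5],
    [[0,0,0],[0,0,-0.0987],0.5],
    [[0,0,0],[0,0,-0.0987],0.5],
  ],
  grip_n=60,
)

```text
clock: 7.58
position: [0.5446, -0.0427, 0.1471]
ee_rot: [0.467, 0.884, 0.0, -0.0]
ft_force: [0.3, 0.4, -0.4]
grip_width: 0.501
grasp_force: 0.0
```

```bash
python3 plan.py FL 0.03 0.145
```

```text
rot [-0.    -0.    -0.758] shift [0.1072 0.1066 0.0022] yaw-turn now 0.788 F [ 0.3  0.4 -0.4]
```

In the tool's units: 0.1072 m is 0.1429, 0.1066 m is 0.1421, -0.55 rad is -0.3501.

jog_arm(
  moves=[
    [[0,0,-0.1146],[0.048,0.048,0],0.5],
    [[0,0,-0.2355],[0.096,0.0947,0],0.5],
    [[0,0,-0.3501],[0.1429,0.1421,0.0027],0.5],
    [[0,0,-0.4711],[0.1429,0.1421,0.0027],0.5],
    [[0,0,-0.4826],[0.1429,0.1421,0.0027],0.5],
    [[0,0,-0.4826],[0.1429,0.1421,0.0027],0.5],
    [[0,0,-0.4826],[0.1429,0.1421,0.0027],0.5],
  ],
)

```text
clock: 8.45
position: [0.5724, 0.1049, 0.1455]
ee_rot: [0.109, 0.994, -0.0, -0.0]
ft_force: [-0.4, -0.8, 0.0]
grip_width: 0.502
grasp_force: 0.0
```

```bash
python3 plan.py FL 0.03 0.074
python3 - <<'E'
from h import *
s=vision.camera("scene");t=vision.camera("top")
cv2.imwrite("pics/d.png",np.hstack([cv2.resize(s[130:290,260:400],(350,400)),cv2.resize(t[145:265,245:395],(440,400))]))
E
```

```text
rot [-0.    -0.    -0.003] shift [0.0004 0.001  0.0715] yaw-turn now 0.033 F [-0.4 -0.8  0. ]
```

View pics/d.png

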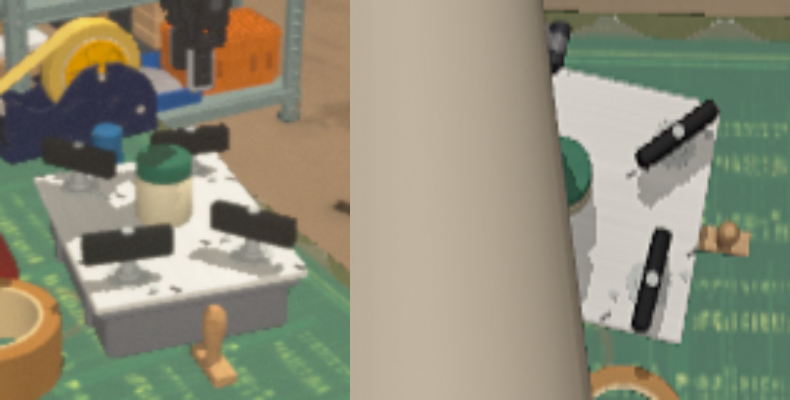

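NL at (80,157) and FR at (253,223) in the left half are both half way, and the FR bar points at its ticks in the right half. The jar, glue stick and stamp haven't moved. FL is next.

In the tool's units: 0.071 m is 0.0947, 0.04 m is 0.0533, 0.755 rad is 0.4806.

jog_arm(
  moves=[
    [[0,0,0],[0,0.0013,0.0533],0.5],
    [[0,0,0],[0,0.0013,0.0947],0.5],
    [[0,0,0],[0,0.0013,0.0947],0.5],
    [[0,0,0],[0,0.0013,0.0947],0],
    [[0,0,0],[0,0.0013,0.0947],0],
    [[0,0,0],[0,0.0013,0.0947],0],
    [[0,0,0],[0,0.0013,0.0947],0],
    [[0,0,0.1146],[0,0.0013,0.0947],0],
    [[0,0,0.2292],[0,0.0013,0.0947],0],
    [[0,0,0.3438],[0,0.0013,0.0947],0],
    [[0,0,0.4456],[0,0.0013,0.0947],0],
    [[0,0,0.4806],[0,0.0013,0.0947],0],
    [[0,0,0.4806],[0,0.0013,0.0947],0],
    [[0,0,0.4806],[0,0.0013,0.0947],0],
  ],
  grip_n=60,
)

```text
clock: 10.3
position: [0.5728, 0.1033, 0.0765]
ee_rot: [0.467, 0.884, -0.001, 0.001]
ft_force: [-7.7, -11.3, 10.7]
grip_width: 0.153
grasp_force: 60.1
```

```bash
python3 plan.py FL 0.785 0.145
```

```text
rot [-0.001  0.002 -0.003] shift [ 0.0024  0.0009 -0.0685] yaw-turn now 0.788 F [ -7.7 -11.3  10.7]
```

In the tool's units: -0.074 m is -0.0987, -0.04 m is -0.0533.

jog_arm(
  moves=[
    [[0,0,0],[0,0,0],0.5],
    [[0,0,0],[0,0,0],0.5],
    [[0,0,0],[0,0,0],0.5],
    [[0,0,0],[0,0,-0.0533],0.5],
    [[0,0,0],[0,0,-0.0987],0.5],
    [[0,0,0],[0,0,-0.0987],0.5],
    [[0,0,0],[0,0,-0.0987],0.5],
  ],
  grip_n=60,
)

```text
clock: 11.18
position: [0.5724, 0.107, 0.1482]
ee_rot: [0.465, 0.885, 0.0, -0.0]
ft_force: [-0.4, -0.5, -0.9]
grip_width: 0.498
grasp_force: 0.0
```

```bash
python3 plan.py NR 0.066 0.146
```

```text
rot [ 0.    -0.    -0.718] shift [-0.0353 -0.1775  0.0022] yaw-turn now 0.784 F [-0.4 -0.5 -0.9]
```

In the tool's units: -0.1775 m is -0.2367, -0.12 m is -0.16, -0.718 rad is -0.4571.

jog_arm(
  moves=[
    [[0,0,-0.1146],[-0.016,-0.08,0],0.5],
    [[0,0,-0.2355],[-0.032,-0.16,0],0.5],
    [[0,0,-0.3501],[-0.0471,-0.2367,0.0027],0.5],
    [[0,0,-0.4571],[-0.0471,-0.2367,0.0027],0.5],
    [[0,0,-0.4571],[-0.0471,-0.2367,0.0027],0.5],
    [[0,0,-0.4571],[-0.0471,-0.2367,0.0027],0.5],
    [[0,0,-0.4571],[-0.0471,-0.2367,0.0027],0.5],
  ],
)

```text
clock: 12.05
position: [0.4465, -0.0226, 0.1463]
ee_rot: [0.126, 0.992, -0.0, -0.0]
ft_force: [-0.0, 0.2, -0.0]
grip_width: 0.5
grasp_force: 0.0
```

```bash
python3 plan.py NR 0.066 0.074
```

```text
rot [-0.001 -0.    -0.002] shift [ 0.0003 -0.0002  0.0723] yaw-turn now 0.068 F [-0.   0.2 -0. ]
```

In the tool's units: 0.072 m is 0.096, 0.04 m is 0.0533, 0.72 rad is 0.4584.

jog_arm(
  moves=[
    [[0,0,0],[0,0,0.0533],0.5],
    [[0,0,0],[0,0,0.096],0.5],
    [[0,0,0],[0,0,0.096],0.5],
    [[0,0,0],[0,0,0.096],0],
    [[0,0,0],[0,0,0.096],0],
    [[0,0,0],[0,0,0.096],0],
    [[0,0,0],[0,0,0.096],0],
    [[0,0,0.1146],[0,0,0.096],0],
    [[0,0,0.2292],[0,0,0.096],0],
    [[0,0,0.3438],[0,0,0.096],0],
    [[0,0,0.4329],[0,0,0.096],0],
    [[0,0,0.4584],[0,0,0.096],0],
    [[0,0,0.4584],[0,0,0.096],0],
    [[0,0,0.4584],[0,0,0.096],0],
  ],
  grip_n=60,
)

```text
clock: 13.8
position: [0.4465, -0.0253, 0.0761]
ee_rot: [0.468, 0.884, -0.001, 0.0]
ft_force: [-6.5, -10.6, 11.4]
grip_width: 0.153
grasp_force: 59.6
```

```bash
python3 plan.py NR 0.785 0.074
```

```text
rot [-0.001  0.001 -0.004] shift [0.0024 0.0011 0.0021] yaw-turn now 0.789 F [ -6.5 -10.6  11.4]
```

jog_arm(
  moves=[
    [[0,0,0],[0,0,0],0.5],
    [[0,0,0],[0,0,0],0.5],
    [[0,0,0],[0,0,0],0.5],
    [[0,0,0],[0,0,-0.0667],0.5],
    [[0,0,0],[0,0,-0.1467],0.5],
    [[0,0,0],[0,0,-0.1467],0.5],
    [[0,0,0],[-0.2,-0.0667,-0.1467],0.5],
    [[0,0,0],[-0.2,-0.0667,-0.1467],0.5],
    [[0,0,0],[-0.2,-0.0667,-0.1467],0.5],
    [[0,0,0],[-0.2,-0.0667,-0.1467],0.5],
    [[0,0,0],[-0.2,-0.0667,-0.1467],0.5],
  ],
)

```text
clock: 15.18
position: [0.4895, -0.1741, 0.1839]
ee_rot: [0.466, 0.885, -0.0, -0.001]
ft_force: [-0.2, -0.3, -0.8]
grip_width: 0.505
grasp_force: 0.0
```

```bash
python3 - <<'E'
from h import *
print(manip.get_obs()["position"])
s=vision.camera("scene");t=vision.camera("top")
cv2.imwrite("pics/e.png",np.hstack([cv2.resize(s[130:290,260:400],(350,400)),cv2.resize(t[145:265,245:395],(440,400))]))
E
```

```text
[ 0.48951217 -0.17409621  0.18393701]
```

View pics/e.png

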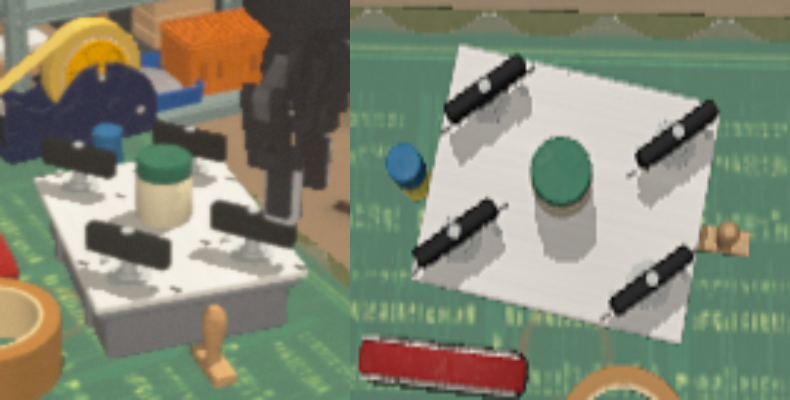

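The right half shows all four bars pointing at their ticks: FL (485,88), FR (677,133), NL (455,232) and NR (652,278). No bystander has moved. The second pass runs NR, FL, FR, NL.

```bash
python3 plan.py NR 0.785 0.146
```

```text
rot [ 0.    -0.001  0.   ] shift [0.149  0.0495 0.0384] yaw-turn now 0.785 F [-0.4  0.5 -0.2]
```

In the tool's units: 0.149 m is 0.1987, 0.11 m is 0.1467.

jog_arm(
  moves=[
    [[0,0,0],[0.0733,0.024,0],0.5],
    [[0,0,0],[0.1467,0.048,0],0.5],
    [[0,0,0],[0.1987,0.0667,0.0133],0.5],
    [[0,0,0],[0.1987,0.0667,0.0507],0.5],
    [[0,0,0],[0.1987,0.0667,0.0507],0.5],
    [[0,0,0],[0.1987,0.0667,0.0507],0.5],
  ],
)

```text
clock: 16.02
position: [0.4472, -0.0238, 0.1474]
ee_rot: [0.467, 0.884, 0.0, 0.0]
ft_force: [0.1, 0.3, 0.0]
grip_width: 0.498
grasp_force: 0.0
```

```bash
python3 plan.py NR 0.785 0.074
```

```text
rot [ 0.001  0.    -0.002] shift [ 0.0016 -0.0003  0.0734] yaw-turn now 0.787 F [0.1 0.3 0. ]
```

In the tool's units: 0.073 m is 0.0973, 0.04 m is 0.0533, 0.78 rad is 0.4966.

jog_arm(
  moves=[
    [[0,0,0],[0.0013,0,0.0533],0.5],
    [[0,0,0],[0.0013,0,0.0973],0.5],
    [[0,0,0],[0.0013,0,0.0973],0.5],
    [[0,0,0],[0.0013,0,0.0973],0],
    [[0,0,0],[0.0013,0,0.0973],0],
    [[0,0,0],[0.0013,0,0.0973],0],
    [[0,0,0],[0.0013,0,0.0973],0],
    [[0,0,0.1146],[0.0013,0,0.0973],0],
    [[0,0,0.2292],[0.0013,0,0.0973],0],
    [[0,0,0.3438],[0.0013,0,0.0973],0],
    [[0,0,0.4456],[0.0013,0,0.0973],0],
    [[0,0,0.4966],[0.0013,0,0.0973],0],
    [[0,0,0.4966],[0.0013,0,0.0973],0],
    [[0,0,0.4966],[0.0013,0,0.0973],0],
  ],
  grip_n=60,
)

```text
clock: 17.77
position: [0.4459, -0.0243, 0.0753]
ee_rot: [0.768, 0.64, -0.0, -0.001]
ft_force: [-12.0, -6.7, 18.8]
grip_width: 0.152
grasp_force: 59.5
```

```bash
python3 plan.py NR 1.571 0.074
```

```text
rot [-0.001  0.     0.003] shift [ 0.0016 -0.0001  0.0013] yaw-turn now 1.568 F [-12.   -6.7  18.8]
```

In the tool's units: -0.074 m is -0.0987, -0.04 m is -0.0533.

jog_arm(
  moves=[
    [[0,0,0],[0,0,0],0.5],
    [[0,0,0],[0,0,0],0.5],
    [[0,0,0],[0,0,0],0.5],
    [[0,0,0],[0,0,-0.0533],0.5],
    [[0,0,0],[0,0,-0.0987],0.5],
    [[0,0,0],[0,0,-0.0987],0.5],
    [[0,0,0],[0,0,-0.0987],0.5],
  ],
  grip_n=60,
)

```text
clock: 18.65
position: [0.4461, -0.0228, 0.1471]
ee_rot: [0.768, 0.641, -0.0, -0.0]
ft_force: [0.3, -0.4, -0.2]
grip_width: 0.502
grasp_force: 0.0
```

```bash
python3 plan.py FL 0.785 0.146
```

```text
rot [-0.    -0.    -0.781] shift [0.1492 0.101  0.0011] yaw-turn now 1.566 F [ 0.3 -0.4 -0.2]
```

In the tool's units: 0.1492 m is 0.1989, 0.101 m is 0.1347, -0.781 rad is -0.4972.

jog_arm(
  moves=[
    [[0,0,-0.1146],[0.0667,0.0453,0],0.5],
    [[0,0,-0.2355],[0.1333,0.0907,0],0.5],
    [[0,0,-0.3501],[0.1989,0.1347,0.0013],0.5],
    [[0,0,-0.4711],[0.1989,0.1347,0.0013],0.5],
    [[0,0,-0.4972],[0.1989,0.1347,0.0013],0.5],
    [[0,0,-0.4972],[0.1989,0.1347,0.0013],0.5],
    [[0,0,-0.4972],[0.1989,0.1347,0.0013],0.5],
  ],
)

```text
clock: 19.52
position: [0.5721, 0.1056, 0.1459]
ee_rot: [0.467, 0.884, -0.0, -0.0]
ft_force: [-0.1, -0.1, 0.3]
grip_width: 0.497
grasp_force: 0.0
```

```bash
python3 plan.py FL 0.785 0.074
```

```text
rot [-0.001 -0.    -0.002] shift [0.0003 0.0004 0.0719] yaw-turn now 0.787 F [-0.1 -0.1  0.3]
```

In the tool's units: 0.072 m is 0.096, 0.04 m is 0.0533, 0.78 rad is 0.4966.

jog_arm(
  moves=[
    [[0,0,0],[0,0,0.0533],0.5],
    [[0,0,0],[0,0,0.096],0.5],
    [[0,0,0],[0,0,0.096],0.5],
    [[0,0,0],[0,0,0.096],0],
    [[0,0,0],[0,0,0.096],0],
    [[0,0,0],[0,0,0.096],0],
    [[0,0,0],[0,0,0.096],0],
    [[0,0,0.1146],[0,0,0.096],0],
    [[0,0,0.2292],[0,0,0.096],0],
    [[0,0,0.3438],[0,0,0.096],0],
    [[0,0,0.4456],[0,0,0.096],0],
    [[0,0,0.4966],[0,0,0.096],0],
    [[0,0,0.4966],[0,0,0.096],0],
    [[0,0,0.4966],[0,0,0.096],0],
  ],
  grip_n=60,
)

```text
clock: 21.28
position: [0.5719, 0.1047, 0.0764]
ee_rot: [0.768, 0.641, -0.0, -0.001]
ft_force: [-11.0, -5.2, 12.4]
grip_width: 0.145
grasp_force: 59.8
```

```bash
python3 plan.py FL 1.571 0.074
```

```text
rot [-0.001 -0.     0.004] shift [0.0013 0.0001 0.0024] yaw-turn now 1.567 F [-11.   -5.2  12.4]
```

In the tool's units: -0.074 m is -0.0987, -0.04 m is -0.0533.

jog_arm(
  moves=[
    [[0,0,0],[0,0,0],0.5],
    [[0,0,0],[0,0,0],0.5],
    [[0,0,0],[0,0,0],0.5],
    [[0,0,0],[0,0,-0.0533],0.5],
    [[0,0,0],[0,0,-0.0987],0.5],
    [[0,0,0],[0,0,-0.0987],0.5],
    [[0,0,0],[0,0,-0.0987],0.5],
  ],
  grip_n=60,
)

```text
clock: 22.15
position: [0.5722, 0.106, 0.1482]
ee_rot: [0.767, 0.641, -0.0, -0.0]
ft_force: [0.1, 0.0, -0.0]
grip_width: 0.501
grasp_force: 0.0
```

```bash
python3 plan.py FR 0.785 0.146
```

```text
rot [-0.    -0.    -0.781] shift [-0.1499 -0.001   0.0022] yaw-turn now 1.566 F [ 0.1  0.  -0. ]
```

In the tool's units: -0.15 m is -0.2, -0.1 m is -0.1333, -0.781 rad is -0.4972.

jog_arm(
  moves=[
    [[0,0,-0.1146],[-0.0667,0,0],0.5],
    [[0,0,-0.2355],[-0.1333,-0.0013,0],0.5],
    [[0,0,-0.3501],[-0.2,-0.0013,0.0027],0.5],
    [[0,0,-0.4711],[-0.2,-0.0013,0.0027],0.5],
    [[0,0,-0.4972],[-0.2,-0.0013,0.0027],0.5],
    [[0,0,-0.4972],[-0.2,-0.0013,0.0027],0.5],
    [[0,0,-0.4972],[-0.2,-0.0013,0.0027],0.5],
  ],
)

```text
clock: 23.02
position: [0.5444, -0.0415, 0.146]
ee_rot: [0.466, 0.885, -0.0, -0.0]
ft_force: [-0.3, 0.9, -0.2]
grip_width: 0.503
grasp_force: 0.0
```

```bash
python3 plan.py FR 0.785 0.074
```

```text
rot [-0.001 -0.    -0.001] shift [-0.      0.0003  0.072 ] yaw-turn now 0.786 F [-0.3  0.9 -0.2]
```

In the tool's units: 0.072 m is 0.096, 0.04 m is 0.0533, 0.78 rad is 0.4966.

jog_arm(
  moves=[
    [[0,0,0],[0,0,0.0533],0.5],
    [[0,0,0],[0,0,0.096],0.5],
    [[0,0,0],[0,0,0.096],0.5],
    [[0,0,0],[0,0,0.096],0],
    [[0,0,0],[0,0,0.096],0],
    [[0,0,0],[0,0,0.096],0],
    [[0,0,0],[0,0,0.096],0],
    [[0,0,0.1146],[0,0,0.096],0],
    [[0,0,0.2292],[0,0,0.096],0],
    [[0,0,0.3438],[0,0,0.096],0],
    [[0,0,0.4456],[0,0,0.096],0],
    [[0,0,0.4966],[0,0,0.096],0],
    [[0,0,0.4966],[0,0,0.096],0],
    [[0,0,0.4966],[0,0,0.096],0],
  ],
  grip_n=60,
)

```text
clock: 24.78
position: [0.5441, -0.0429, 0.0762]
ee_rot: [0.768, 0.641, -0.0, -0.0]
ft_force: [-10.7, -2.7, 11.5]
grip_width: 0.152
grasp_force: 59.7
```

```bash
python3 plan.py FR 1.571 0.074
```

```text
rot [-0.001 -0.     0.005] shift [0.0016 0.0002 0.0022] yaw-turn now 1.566 F [-10.7  -2.7  11.5]
```

jog_arm(
  moves=[
    [[0,0,0],[0,0,0],0.5],
    [[0,0,0],[0,0,0],0.5],
    [[0,0,0],[0,0,0],0.5],
    [[0,0,0],[0,0,-0.0533],0.5],
    [[0,0,0],[0,0,-0.0987],0.5],
    [[0,0,0],[0,0,-0.0987],0.5],
    [[0,0,0],[0,0,-0.0987],0.5],
  ],
  grip_n=60,
)

```text
clock: 25.65
position: [0.5445, -0.0413, 0.1481]
ee_rot: [0.767, 0.642, -0.0, -0.0]
ft_force: [-0.4, 0.2, -0.6]
grip_width: 0.501
grasp_force: 0.0
```

```bash
python3 plan.py NL 0.785 0.146
```

```text
rot [-0.    -0.    -0.779] shift [ 0.151  -0.0988  0.0022] yaw-turn now 1.564 F [-0.4  0.2 -0.6]
```

In the tool's units: 0.151 m is 0.2013, 0.1 m is 0.1333, -0.78 rad is -0.4966.

jog_arm(
  moves=[
    [[0,0,-0.1146],[0.0667,-0.044,0],0.5],
    [[0,0,-0.2355],[0.1333,-0.088,0],0.5],
    [[0,0,-0.3501],[0.2013,-0.132,0.0027],0.5],
    [[0,0,-0.4711],[0.2013,-0.132,0.0027],0.5],
    [[0,0,-0.4966],[0.2013,-0.132,0.0027],0.5],
    [[0,0,-0.4966],[0.2013,-0.132,0.0027],0.5],
    [[0,0,-0.4966],[0.2013,-0.132,0.0027],0.5],
  ],
)

```text
clock: 26.52
position: [0.4738, 0.1242, 0.1461]
ee_rot: [0.466, 0.885, -0.0, -0.0]
ft_force: [0.4, -0.4, 0.1]
grip_width: 0.502
grasp_force: 0.0
```

```bash
python3 plan.py NL 0.785 0.074
```

```text
rot [-0.001  0.    -0.001] shift [0.0004 0.0005 0.0721] yaw-turn now 0.786 F [ 0.4 -0.4  0.1]
```

In the tool's units: 0.072 m is 0.096, 0.04 m is 0.0533, 0.78 rad is 0.4966.

jog_arm(
  moves=[
    [[0,0,0],[0,0,0.0533],0.5],
    [[0,0,0],[0,0,0.096],0.5],
    [[0,0,0],[0,0,0.096],0.5],
    [[0,0,0],[0,0,0.096],0],
    [[0,0,0],[0,0,0.096],0],
    [[0,0,0],[0,0,0.096],0],
    [[0,0,0],[0,0,0.096],0],
    [[0,0,0.1146],[0,0,0.096],0],
    [[0,0,0.2292],[0,0,0.096],0],
    [[0,0,0.3438],[0,0,0.096],0],
    [[0,0,0.4456],[0,0,0.096],0],
    [[0,0,0.4966],[0,0,0.096],0],
    [[0,0,0.4966],[0,0,0.096],0],
    [[0,0,0.4966],[0,0,0.096],0],
  ],
  grip_n=60,
)

```text
clock: 28.28
position: [0.4736, 0.1235, 0.0759]
ee_rot: [0.768, 0.641, -0.001, -0.001]
ft_force: [-9.4, -6.5, 13.5]
grip_width: 0.146
grasp_force: 59.4
```

```bash
python3 plan.py NL 1.571 0.074
```

```text
rot [-0.002 -0.     0.005] shift [0.0013 0.     0.0019] yaw-turn now 1.566 F [-9.4 -6.5 13.5]
```

In the tool's units: -0.3 m is -0.4, -0.15 m is -0.2.

jog_arm(
  moves=[
    [[0,0,0],[0,0,0],0.5],
    [[0,0,0],[0,0,0],0.5],
    [[0,0,0],[0,0,0],0.5],
    [[0,0,0],[0,0,-0.0667],0.5],
    [[0,0,0],[0,0,-0.1333],0.5],
    [[0,0,0],[0,0,-0.2],0.5],
    [[0,0,0],[0,0,-0.2],0.5],
    [[0,0,0],[-0.4,0,-0.2],0.5],
    [[0,0,0],[-0.4,0,-0.2],0.5],
    [[0,0,0],[-0.4,0,-0.2],0.5],
    [[0,0,0],[-0.4,0,-0.2],0.5],
    [[0,0,0],[-0.4,0,-0.2],0.5],
    [[0,0,0],[-0.4,0,-0.2],0.5],
    [[0,0,0],[-0.4,0,-0.2],0.5],
    [[0,0,0],[-0.4,0,-0.2],0.5],
  ],
)

```text
clock: 30.15
position: [0.4211, -0.1695, 0.2244]
ee_rot: [0.766, 0.642, -0.0, 0.0]
ft_force: [0.5, -0.3, 0.5]
grip_width: 0.499
grasp_force: 0.0
```

```bash
python3 - <<'E'
from h import *
s=vision.camera("scene");t=vision.camera("top")
cv2.imwrite("pics/f.png",np.hstack([cv2.resize(s[130:290,260:400],(350,400)),cv2.resize(t[145:265,245:395],(440,400))]))
E
```

```text
(no output)
```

View pics/f.png

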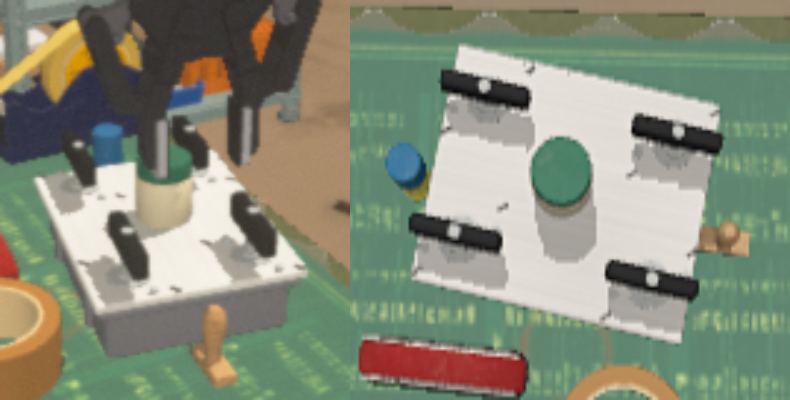

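The right half shows all four bars along the case's long side, and the jar, glue stick and stamp where they were. Before handing in I'll check the bar angles numerically.

```bash
python3 - <<'E'
from h import *
c=vision.calibration("top")
def bars(im):
    m=np.zeros(im.shape[:2],np.uint8);m[150:250,262:375]=(im.max(2)<60)[150:250,262:375]
    m=cv2.morphologyEx(m,cv2.MORPH_CLOSE,np.ones((5,5)));k,l,st,_=cv2.connectedComponentsWithStats(m)
    for i in range(1,k):
        if st[i,4]>80:
            q=np.array([atz(c,u,v,.1)[:2] for v,u in np.argwhere(l==i)]);w,V=np.linalg.eigh(np.cov(q.T));a=np.arctan(V[1,1]/V[0,1])
            print(q.mean(0).round(3),"turn",round((-.184-a)%np.pi,3))
bars(vision.camera("top"))
E
```

```text
[0.569 0.106] turn 1.571
[ 0.542 -0.04 ] turn 1.56
[0.472 0.124] turn 1.58
[ 0.445 -0.023] turn 1.557
```

```bash
python3 -c "
from workcell import manip, vision
print(manip.hand_in())"
```

```text
the job is handed in; nothing more can be done
None
```

All four T-handles are at their stops (camera reads 1.56 to 1.58 rad), tightened crisscross in two passes. The jar, glue stick and stamp look unmoved in the last picture. I handed the job in at about 30 s; no verdict came back.

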